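# Close the cocoa sample dishes, each with its own lid

## Task

The four cocoa samples are graded and must not draw damp before the moisture test: put on every open sample dish the lid that matches it in shape and size, seated flat on the rim, centred and square to the dish. Leave the dishes where they stand, and do not shift or tip the brown glass jar and the brass weight among them.

Things in the scene. Friction and masses are not known exactly. Their poses are not given: they have to be found in the camera images.
- lid_large_knob (a point): Lid for the large round dish: flat grey steel cover, 94 mm across, 3 mm thick, black grip in its middle (round knob 18 mm across; 30 mm tall); below, a 5 mm deep plug, 60 mm across, to drop loosely into the mouth. Lies plug down on the bench, cover top 8 mm up. Under 150 g. Point: the grip's centre, 15 mm above the cover's top, 23 mm above the plug's underside; z up.
- lid_small_knob (a point): Lid for the small round dish: flat grey steel cover, 68 mm across, 3 mm thick, black grip in its middle (round knob 18 mm across; 30 mm tall); below, a 5 mm deep plug, 34 mm across, to drop loosely into the mouth. Lies plug down on the bench, cover top 8 mm up. Under 150 g. Point: the grip's centre, 15 mm above the cover's top, 23 mm above the plug's underside; z up.
- lid_square_knob (a point): Lid for the square dish: flat grey steel cover, 76 x 76 mm, sides along x and y, 3 mm thick, black grip in its middle (18 x 18 mm, parallel to the lid's sides; 30 mm tall); below, a 5 mm deep plug, 44 x 44 mm, to drop loosely into the mouth. Lies plug down on the bench, cover top 8 mm up. Under 150 g. Point: the grip's centre, 15 mm above the cover's top, 23 mm above the plug's underside; z up.
- lid_oblong_knob (a point): Lid for the oblong dish: flat grey steel cover, 106 mm (x) by 62 mm (y), 3 mm thick, black grip in its middle (bar 50 mm along x, 18 mm along y; 30 mm tall); below, a 5 mm deep plug, 72 x 28 mm, to drop loosely into the mouth. Lies plug down on the bench, cover top 8 mm up. Under 150 g. Point: the grip's centre, 15 mm above the cover's top, 23 mm above the plug's underside; z up.
- dish_large: Open large round steel sample dish, 78 mm across the mouth, 84 mm outside, 45 mm high, 3 mm wall, loose on the bench, filled with cocoa beans to some 12 mm below its rim. Origin at the centre of its underside, z up. With the lid's cover flat on the rim, the centre of its grip is 63 mm above this origin.
- dish_small: Open small round steel sample dish, 52 mm across the mouth, 58 mm outside, 45 mm high, 3 mm wall, loose on the bench, filled with cocoa beans to some 12 mm below its rim. Origin at the centre of its underside, z up. With the lid's cover flat on the rim, the centre of its grip is 63 mm above this origin.
- dish_square: Open square steel sample dish, mouth 60 x 60 mm, outside 66 x 66 mm, sides along x and y, 45 mm high, 3 mm wall, loose on the bench, filled with cocoa beans to some 12 mm below its rim. Origin at the centre of its underside, z up. With the lid's cover flat on the rim, the centre of its grip is 63 mm above this origin.
- dish_oblong: Open oblong steel sample dish, mouth 90 mm along its x by 46 mm along its y, outside 96 x 52 mm, 45 mm high, 3 mm wall, loose on the bench, filled with cocoa beans to some 12 mm below its rim. Origin at the centre of its underside, z up. With the lid's cover flat on the rim, the centre of its grip is 63 mm above this origin.
- jar_center (a point): Bystander: squat amber glass jar with a white screw cap, 50 mm across, 64 mm tall, standing loose among the dishes and lids. The point is its centre, 32 mm up.
- weight_center (a point): Bystander: 500 g brass check weight with a knob, 38 mm across, 66 mm tall, standing loose among the dishes and lids. The point is its centre, 33 mm up.
Things that resemble listed ones, but are neither listed nor needed, are in the scene too. Leave any red look-alike of the part that bears lid_oblong_knob alone. Leave any red look-alike of the part that bears lid_large_knob alone.

How it is judged:
By the outcome, as a careful person would: the job done as asked, in the order asked, and still so for the second after the job is handed in, with the robot touching nothing.
It also fails if it takes over 112 s, if anything falls off the work surface, if the arm or the gripper's body presses on something with over 40 N, if the wrist force passes 120 N, or if a joint passes its speed limit or range.

## Robot

A 6-joint arm with a two-finger parallel gripper is mounted at the origin on the work surface. World frame = base frame: x ahead of the robot, y to its left, z up, the work surface at z = 0. Lengths are in m, angles in rad, forces in N, time in s.
With the tool pointing down it reaches from about 0.275 to 0.825 m from the base axis. Payload 4.9 kg.
Tool frame: the origin (TCP) lies midway between the tips of the shut fingers; the grasp point (between the pads) lies 19 mm behind it (bot.grip_depth is the distance from the TCP to the grasp point, in m); z points along the fingers, y is the line along which they close (so a half turn about z gives the same grasp; the last joint's range is limited). The gripper opens to 85 mm and grips with 20 to 120 N. Pads are 22 mm wide; open, the fingers measure 114 mm over their backs; the gripper's body (76 mm by 85 mm) begins 54 mm behind the grasp point. The pads swing forward as they close: fully open they stand 13 mm farther back than shut.
Start: joints at [-1.411, 0.326, -0.193, 1.052, 0, 1.437], TCP at [0.159, -0.526, 0.231] pointing down, gripper open.
Joint ranges: [-2.65, 2.65], [-0.97, 1.79], [-1.3, 1.35], [-1.93, 2.1], [-1.47, 1.37], [-3.14, 3.14]. Speed limits (rad/s): [2.57, 2.57, 3.14, 3.14, 3.14, 3.14].

## Interface

Orientations are given as a unit quaternion [w, x, y, z].
In Python, from cell import bot gives the robot as it stands. Calls block until the motion is done:
- bot.move_pose(position, orientation): joint-space move of the TCP to a pose.
- bot.move_linear(position, speed=0.15, rotation=None, until_force=None): straight line of the TCP; rotation=None keeps the orientation; speed is the mean speed in m/s. With until_force (N) it stops when the force on the tool has changed by that much, and returns True; else False.
- bot.goto_joints(angles): joint-space move.
- bot.set_gripper(opening, grasp_force=None): opening from 0.0 (shut) to 1.0 (fully open); grasp_force is the grip in N (None keeps the last); returns when the fingers have stopped.
- bot.wait(seconds).
- bot.solve_ik(position, orientation): joint angles nearest the present ones, or None.
- bot.camera(name): name is "scene" or "side" or "wrist"; returns the picture (384x512x3 uint8, red, green, blue); there is no depth.
- bot.calibration(name): a dict with "mtx" (3x3 intrinsics, pixels), "extrinsics" (4x4, takes a point from world to camera coordinates); the wrist camera has in their place "hand_eye" (4x4, takes a point from camera to tool coordinates, whose origin is the TCP and whose axes are the flange's). Camera axes: x right, y down, z forward; pixel columns grow to the right and rows downward; lengths in m; the calibration is good to about 2 mm. The wrist camera is an equidistant fisheye: a pixel r from the principal point sees the ray r / f radians off the axis. A picture is of the moment at which its call begins: read the wrist's pose just before it. calibration takes no time and is no camera call.
A pose or a line that the arm cannot do raises bot.PlanningError and nothing moves.
- bot.close_job(): hands the job in; it is judged then, once.
Trained networks look in the newest picture that a camera, given by its name, has taken for a name from the list of things; names that differ only in an ending like _2 or _b are one class to them, and where a whole thing is asked for, a point or a joint stands for the part that bears it (a point fixed in the world has none). Each returns a list of dicts, best first, with "confidence" (0 to 1); they miss things now and then, are a little off and sometimes report something else, mostly with a low value. They report only what shows in the picture. A call takes as long as a camera call. They do not tell look-alikes from the thing itself.
- bot.search_frame(camera, thing): "bbox" ([left, top, width, height] in pixels, round what is visible of it).
Readings, each from a call of its own:
- bot.read_clock(): time.
- bot.read_joint_positions(): joint angles.
- bot.read_joint_vel(): joint speeds.
- bot.read_joint_efforts(): joint torques, N m.
- bot.read_position(): TCP position.
- bot.read_tool_rot(): TCP orientation.
- bot.read_ft_force(): force on the tool from outside, world axes, zero at the start.
- bot.read_moment(): the same for the moment, N m.
- bot.read_gripper_width(): opening from 0.0 (shut) to 1.0 (fully open).
- bot.read_finger_force(): force on a finger pad.
Only numpy, scipy, OpenCV 4.12 (cv2) and the standard library are available. Lean on these libraries where they do the work, as an engineer would, in place of code of your own. Each camera call takes 0.05 s, during which the arm holds its last target. There are 200 camera calls.

## Working session

There is one attempt and no reset: what is moved stays moved. The work goes in short steps, each a Python script; the robot and the scene stay as the last script left them, time stands still between calls to the robot, and variables do not carry over. Pictures are saved under pics/ and viewed, at most 14 in all, crops included, and the job is handed in when it is done.

```bash
ls; mkdir -p pics; python3 - <<'E'
from cell import bot
import cv2,numpy as np
for c in ["scene","side"]:
    im=bot.camera(c); cv2.imwrite(f"pics/{c}0.png",cv2.resize(im[:,:,::-1],(800,600),interpolation=cv2.INTER_CUBIC))
    np.save(f"{c}0.npy",im)
    k=bot.calibration(c); print(c,k["mtx"].round(1).tolist(),k["extrinsics"].round(3).tolist())
    for t in ["lid_large_knob","lid_small_knob","lid_square_knob","lid_oblong_knob","dish_large","dish_small","dish_square","dish_oblong","jar_center","weight_center"]:
        print(t,[([round(v) for v in d["bbox"]],round(d["confidence"],2)) for d in bot.search_frame(c,t)][:4])
k=bot.calibration("wrist");print({a:np.round(b,3).tolist() for a,b in k.items()}, bot.read_tool_rot(), bot.read_clock())
E
```

```text
pics
scene [[392.8, 0.0, 257.6], [0.0, 392.8, 188.9], [0.0, 0.0, 1.0]] [[0.62, 0.785, 0.002, -0.297], [0.514, -0.404, -0.757, -0.217], [-0.593, 0.471, -0.653, 1.287], [0.0, 0.0, 0.0, 1.0]]
lid_large_knob [([168, 176, 34, 19], 0.87), ([245, 236, 42, 37], 0.55)]
lid_small_knob [([365, 176, 30, 18], 0.79), ([261, 160, 35, 32], 0.63)]
lid_square_knob [([312, 202, 38, 28], 0.85)]
lid_oblong_knob [([259, 127, 34, 31], 0.9), ([313, 144, 40, 22], 0.55)]
dish_large [([259, 161, 34, 32], 0.62)]
dish_small [([181, 273, 31, 39], 0.79), ([321, 163, 13, 24], 0.67)]
dish_square [([211, 188, 27, 37], 0.6)]
dish_oblong [([128, 222, 51, 33], 0.75)]
jar_center [([261, 188, 26, 36], 0.88)]
weight_center [([321, 163, 13, 27], 0.64)]
side [[362.5, 0.0, 257.7], [0.0, 362.5, 189.4], [0.0, 0.0, 1.0]] [[0.964, -0.267, -0.012, -0.466], [-0.212, -0.738, -0.641, 0.128], [0.163, 0.62, -0.768, 0.885], [0.0, 0.0, 0.0, 1.0]]
lid_large_knob [([184, 237, 41, 34], 0.92), ([307, 198, 37, 33], 0.6)]
lid_small_knob [([274, 110, 18, 19], 0.63), ([256, 125, 11, 24], 0.56)]
lid_square_knob [([283, 152, 32, 19], 0.75)]
lid_oblong_knob [([165, 147, 37, 20], 0.61), ([217, 119, 29, 29], 0.6)]
dish_large [([223, 158, 31, 34], 0.8), ([256, 128, 8, 24], 0.44)]
dish_small [([340, 254, 30, 40], 0.63), ([256, 130, 9, 20], 0.18)]
dish_square [([242, 207, 33, 33], 0.6), ([255, 126, 11, 26], 0.33)]
dish_oblong [([262, 269, 42, 52], 0.55)]
jar_center [([274, 175, 19, 26], 0.8)]
weight_center [([259, 128, 7, 24], 0.5)]
{'mtx': [[297.319, 0.0, 251.22], [0.0, 297.319, 188.464], [0.0, 0.0, 1.0]], 'hand_eye': [[0.001, -0.947, -0.321, 0.083], [1.0, 0.001, 0.001, -0.0], [-0.001, -0.321, 0.947, -0.143], [0.0, 0.0, 0.0, 1.0]]} [-9.49648544e-06  9.89230499e-01  1.46366044e-01  1.55406167e-05] 1.1
```

View pics/scene0.png

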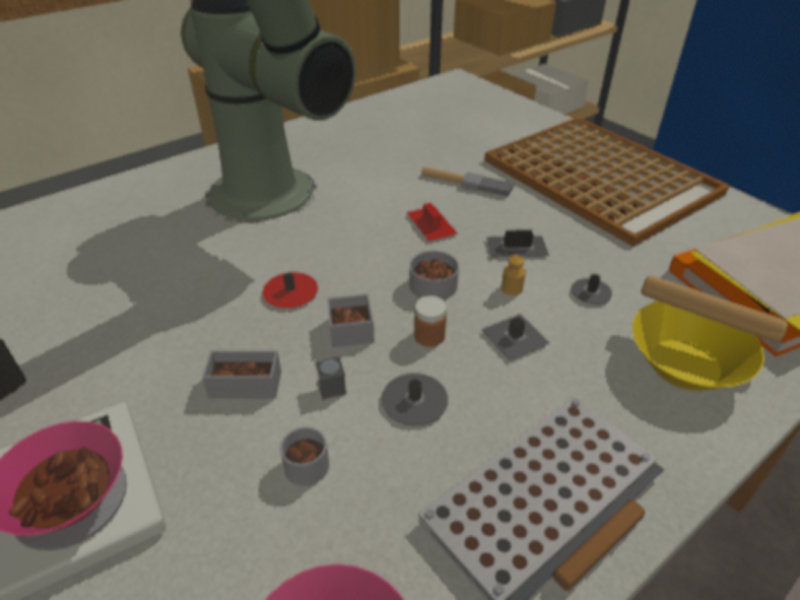

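View pics/side0.png

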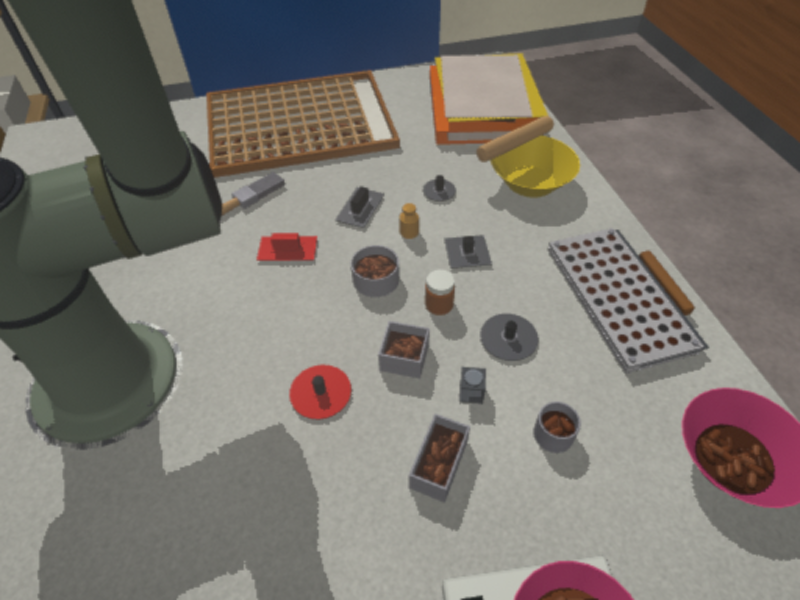

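Scene view (800x600 px): grey lids are large (415,398), square (515,335), oblong (517,243) and small (592,290). Dishes are oblong (242,373), square (351,318), large (434,272) and small (304,455). The jar is at (430,320), the brass weight at (513,275) and an unlisted grey tin at (330,377). The red look-alikes are round at (290,290) and oblong at (431,222). The task says lids are grey steel, so the red ones stay put. The side view shows the same layout.

Next I get coarse positions by triangulating the two views.

```bash
cat > h.py <<'E'
from cell import bot
import cv2,numpy as np
from scipy.spatial.transform import Rotation as R
def rot(q): return R.from_quat([q[1],q[2],q[3],q[0]]).as_matrix()
def down(a):
    "tool z down, tool y (closing line) at world angle a"
    y=np.array([np.cos(a),np.sin(a),0]);z=np.array([0,0,-1.]);x=np.cross(y,z)
    q=R.from_matrix(np.c_[x,y,z]).as_quat(); return [q[3],q[0],q[1],q[2]]
W=bot.calibration("wrist")
def wproj(P,p,Rt):
    "world points Nx3 -> wrist pixels for TCP pose p,Rt"
    T=(P-p)@Rt; H=W["hand_eye"]; C=(T-H[:3,3])@H[:3,:3]
    rr=np.hypot(C[:,0],C[:,1]); th=np.arctan2(rr,C[:,2]); s=th/np.maximum(rr,1e-9)
    K=W["mtx"]; return np.c_[K[0,0]*C[:,0]*s+K[0,2],K[1,1]*C[:,1]*s+K[1,2]]
def ortho(im,p,Rt,c,z,half,mm=0.5):
    "top-down picture of plane z about c; column=+x, row=-y; mm per pixel"
    n=int(2*half*1000/mm); g=(np.arange(n)+.5)*mm/1000-half
    X,Y=np.meshgrid(c[0]+g,c[1]-g); P=np.c_[X.ravel(),Y.ravel(),np.full(X.size,z)]
    m=wproj(P,p,Rt).reshape(n,n,2).astype(np.float32)
    return cv2.remap(im,m[:,:,0],m[:,:,1],cv2.INTER_LINEAR)
E
python3 - <<'E'
from h import *
D=dict(L_large=(415,398,510,333,.02),L_square=(515,335,468,249,.02),L_oblong=(517,243,360,206,.02),L_small=(592,290,440,187,.02),
 d_oblong=(242,370,441,455,.035),d_square=(351,315,405,346,.035),d_large=(434,272,376,268,.035),d_small=(304,452,558,424,.035),
 jar=(430,322,440,293,.032),weight=(513,276,409,222,.033),tin=(331,377,473,386,.03),redR=(290,290,320,390,.01),redO=(431,222,288,247,.01))
Ps=[bot.calibration(c)["mtx"]@bot.calibration(c)["extrinsics"][:3] for c in("scene","side")]
for k,v in D.items():
    a=np.array(v[:4])/1.5625
    X=cv2.triangulatePoints(Ps[0],Ps[1],a[:2,None],a[2:,None]);X=(X[:3]/X[3]).ravel()
    print(k,X.round(3),"expect z",v[4], "r",np.hypot(*X[:2]).round(3))
E
```

```text
L_large [ 0.636 -0.101  0.011] expect z 0.02 r 0.644
L_square [0.635 0.099 0.011] expect z 0.02 r 0.643
L_oblong [0.471 0.274 0.012] expect z 0.02 r 0.545
L_small [0.64  0.28  0.011] expect z 0.02 r 0.698
d_oblong [ 0.46  -0.275  0.032] expect z 0.035 r 0.536
d_square [ 0.462 -0.089  0.032] expect z 0.035 r 0.47
d_large [0.458 0.083 0.03 ] expect z 0.035 r 0.466
d_small [ 0.632 -0.277  0.032] expect z 0.035 r 0.69
jar [ 0.548 -0.001  0.03 ] expect z 0.032 r 0.548
weight [0.546 0.183 0.028] expect z 0.033 r 0.576
tin [ 0.542 -0.18   0.022] expect z 0.03 r 0.571
redR [ 0.321 -0.117  0.005] expect z 0.01 r 0.341
redO [0.317 0.198 0.01 ] expect z 0.01 r 0.374
```

```bash
python3 - <<'E'
from h import *
import pickle
D=dict(d_small=(.632,-.277),d_oblong=(.46,-.275),d_square=(.462,-.089),L_large=(.636,-.101),L_square=(.635,.099),L_small=(.64,.28),L_oblong=(.471,.274),d_large=(.458,.083))
S={}
for k,c in D.items():
    try: bot.move_pose([c[0],c[1],.19],down(-np.pi/2))
    except bot.PlanningError as e: print(k,e); continue
    bot.wait(.15)
    p,q=np.array(bot.read_position()),bot.read_tool_rot(); S[k]=(bot.camera("wrist"),p,rot(q),c)
print(bot.read_clock()); pickle.dump(S,open("S.pkl","wb"))
t=[]
for k in ["L_large","L_small","L_square","L_oblong","d_large","d_small","d_square","d_oblong"]:
    im,p,Rt,c=S[k]; z=.008 if k[0]=="L" else .045
    o=ortho(im,p,Rt,c,z,.075,.75); o=o[:,:,::-1].copy(); cv2.putText(o,k,(3,12),0,.4,(0,0,255),1); t.append(o)
cv2.imwrite("pics/w0.png",np.vstack([np.hstack(t[:4]),np.hstack(t[4:])]))
E
```

```text
14.0167
```

View pics/w0.png

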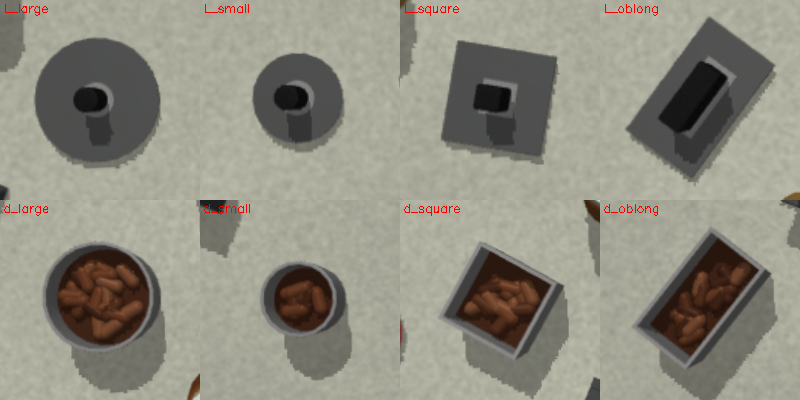

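The eight wrist tiles, left to right: large, small, square and oblong lids on top, with the matching dishes below. All eight are grey, near the tile centres, and match by shape. I'll fit each outline with its known size.

```bash
cat > fit.py <<'E'
from h import *
from scipy.ndimage import map_coordinates
from scipy.optimize import minimize
SZ=dict(L_large=.094,L_small=.068,L_square=(.076,.076),L_oblong=(.106,.062),d_large=.084,d_small=.058,d_square=(.066,.066),d_oblong=(.096,.052))
def contour(s,off):
    if np.isscalar(s):
        t=np.linspace(0,2*np.pi,200,endpoint=False); return (s/2+off)*np.c_[np.cos(t),np.sin(t)]
    a,b=s[0]/2+off,s[1]/2+off; u=np.linspace(-.93,.93,60)
    return np.r_[np.c_[u*a,0*u+b],np.c_[u*a,0*u-b],np.c_[0*u+a,u*b],np.c_[0*u-a,u*b]]
def fit(k,im,p,Rt,c):
    z=.008 if k[0]=="L" else .045; h=.085; mm=.5
    o=ortho(im,p,Rt,c,z,h,mm); g=cv2.GaussianBlur(cv2.cvtColor(o,cv2.COLOR_RGB2GRAY).astype(float),(0,0),1)
    s=SZ[k]
    def smp(v,off):
        C=contour(s,off); ca,sa=np.cos(v[2]),np.sin(v[2]); P=C@np.array([[ca,sa],[-sa,ca]])+v[:2]*1e-3
        return map_coordinates(g,[(h-P[:,1])*1000/mm-.5,(P[:,0]+h)*1000/mm-.5],order=1,mode="nearest")
    def cost(v):
        v=np.array(v,float); 
        if z<.01: return -np.mean(np.clip(smp(v,.0015)-smp(v,-.0015),-30,30))
        r=smp(v,-.0015)
        return -np.mean(np.clip(r-smp(v,-.0045),-25,25))-np.mean(np.clip(np.abs(r-smp(v,.0015)),0,25))
    th=[0] if np.isscalar(s) else np.radians(np.arange(-45,45 if s[0]==s[1] else 135,3))
    v=min(((x,y,t) for x in range(-12,13,2) for y in range(-12,13,2) for t in th),key=cost)
    r=minimize(cost,v,method="Nelder-Mead",options=dict(initial_simplex=[np.add(v,d) for d in((0,0,0),(1.5,0,0),(0,1.5,0),(0,0,.04))]))
    v=r.x if not np.isscalar(s) else np.r_[r.x[:2],0]
    for off in ((0,) if z<.01 else (0,-.003)):
        C=contour(s,off); ca,sa=np.cos(v[2]),np.sin(v[2]); P=C@np.array([[ca,sa],[-sa,ca]])+v[:2]*1e-3
        for x,y in P: cv2.circle(o,(int((x+h)*1000/mm),int((h-y)*1000/mm)),0,(0,255,0),-1)
    return np.array([c[0]+v[0]/1e3,c[1]+v[1]/1e3,v[2]]),-r.fun,o
E
python3 - <<'E'
from fit import *
import pickle
S=pickle.load(open("S.pkl","rb")); F={};t=[]
for k in SZ:
    v,s,o=fit(k,*S[k]); F[k]=v; print(k,v[:2].round(4),np.degrees(v[2]).round(1),round(s,1)); t.append(cv2.resize(o[70:270,70:270] if 0 else o,(200,200),interpolation=cv2.INTER_AREA) if 0 else o[40:300,70:270][:, :, ::-1])
pickle.dump(F,open("F.pkl","wb"))
cv2.imwrite("pics/w1.png",np.vstack([np.hstack(t[:4]),np.hstack(t[4:])]))
E
```

```text
L_large [ 0.6334 -0.1008] 0.0 30.0
L_small [0.6382 0.2816] 0.0 30.0
L_square [0.6357 0.0999] -9.5 30.0
L_oblong [0.4713 0.2749] 53.0 30.0
d_large [0.456  0.0857] 0.0 47.5
d_small [ 0.6303 -0.2759] 0.0 47.4
d_square [ 0.4604 -0.0892] -28.8 48.4
d_oblong [ 0.458  -0.2735] 51.8 49.2
```

View pics/w1.png

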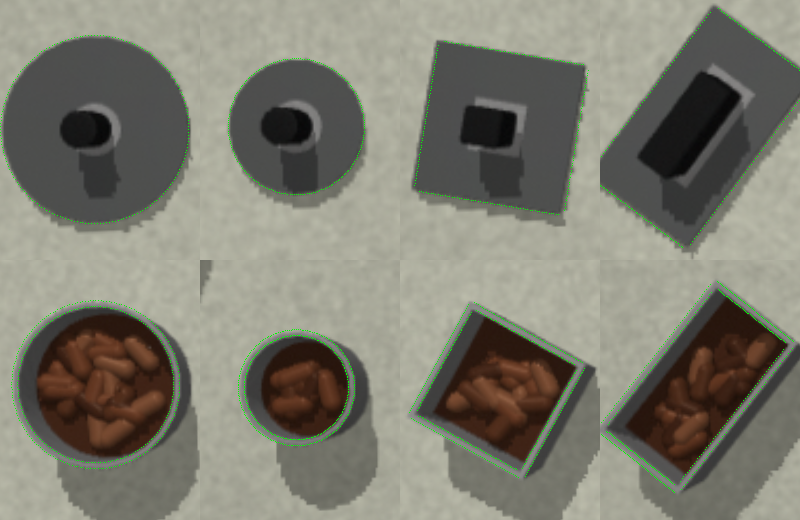

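Fits overlay cleanly: the green outlines follow every cover edge and rim. The grips sit in the middle of the grey covers, so these are the right lids. Next I place the large lid first.

```bash
cat > put.py <<'E'
from fit import *
import pickle
F=pickle.load(open("F.pkl","rb"))
ZG=.013
def put(n,ag,ap,src=None,dst=None,zg=ZG):
    L,D=(F["L_"+n] if src is None else src),(F["d_"+n] if dst is None else dst)
    bot.set_gripper(.45)
    bot.move_pose([L[0],L[1],.15],down(ag)); bot.move_linear([L[0],L[1],.05],.2)
    hit=bot.move_linear([L[0],L[1],zg],.08,until_force=8)
    z0=bot.read_position()[2]
    bot.set_gripper(0,30); w=bot.read_gripper_width()
    bot.move_linear([L[0],L[1],.18],.2); w2=bot.read_gripper_width()
    bot.move_pose([D[0],D[1],.18],down(ap)); bot.move_linear([D[0],D[1],.075],.2)
    zp=z0+(.040 if zg==ZG else 0)
    h2=bot.move_linear([D[0],D[1],zp-.001],.04,until_force=6)
    z1=bot.read_position()[2]; bot.set_gripper(.45)
    bot.move_linear([D[0],D[1],.15],.2)
    print(n,"down-hit",hit,round(z0,4),"w",round(w,3),round(w2,3),"place-hit",h2,round(z1,4),"t",round(bot.read_clock(),1))
def check(n):
    c=F["d_"+n][:2]; bot.move_pose([c[0],c[1],.19],down(-np.pi/2)); bot.wait(.15)
    p,q=np.array(bot.read_position()),bot.read_tool_rot(); im=bot.camera("wrist"); return im,p,rot(q),c
E
python3 - <<'E'
from put import *
F_=F; 
for k,a in (("L_oblong",F["L_oblong"][2]-np.pi/2),("d_oblong",F["d_oblong"][2]-np.pi/2),("L_square",F["L_square"][2]-np.pi/2),("d_square",F["d_square"][2]-np.pi/2)):
    print(k,np.round(bot.solve_ik([*F[k][:2],.05],down(a)),2))
put("large",-np.pi/2,-np.pi/2)
E
```

```text
L_oblong [ 0.39  0.51 -0.43  0.63  0.    2.61]
d_oblong [-0.68  0.49 -0.47  0.62  0.    1.56]
L_square [ 0.04  0.66 -0.15  0.77  0.   -2.94]
d_square [-0.35  0.4  -0.63  0.54  0.   -2.99]
large down-hit False 0.0125 w 0.197 0.198 place-hit True 0.0535 t 29.1
```

```bash
python3 - <<'E'
from put import *
put("square",F["L_square"][2],F["d_square"][2])
put("small",0,0)
put("oblong",F["L_oblong"][2]-np.pi/2,F["d_oblong"][2]-np.pi/2)
import fit; t=[];C={}
for n in ("oblong","small","square","large"):
    im,p,Rt,c=check(n); o0=fit.ortho
    fit.ortho=lambda im,p,Rt,c,z,h,mm:o0(im,p,Rt,c,.048,h,mm)
    v,s,o=fit.fit("L_"+n,im,p,Rt,c); fit.ortho=o0; C[n]=v; d=v-F["d_"+n]
    print(n,"off mm",(d[:2]*1e3).round(1),"deg",np.degrees(d[2]).round(1),round(s,1)); t.append(o[:,:,::-1])
print(bot.read_clock()); pickle.dump(C,open("C.pkl","wb"))
cv2.imwrite("pics/c0.png",cv2.resize(np.vstack([np.hstack(t[:2]),np.hstack(t[2:])]),(600,600),interpolation=cv2.INTER_AREA))
im=bot.camera("side");cv2.imwrite("pics/s1.png",cv2.resize(im[:,:,::-1],(800,600)))
E
```

```text
square down-hit False 0.0125 w 0.206 0.201 place-hit True 0.0534 t 39.1
small down-hit False 0.0125 w 0.197 0.199 place-hit True 0.0536 t 47.6
oblong down-hit False 0.0132 w 0.206 0.203 place-hit True 0.0536 t 56.6
oblong off mm [ 1.1 -0.4] deg 0.8 30.0
small off mm [1.3 0.1] deg 0.0 30.0
square off mm [ 0.7 -0.3] deg -0.7 30.0
large off mm [0.2 0.1] deg 0.0 30.0
64.8083
```

View pics/c0.png

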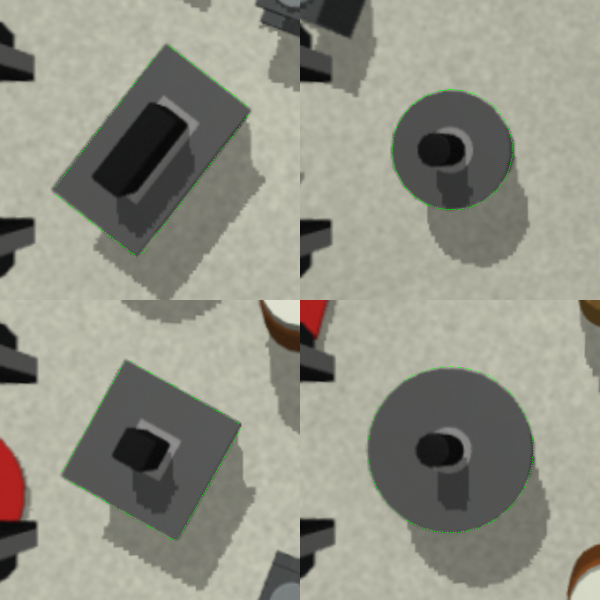

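View pics/s1.png

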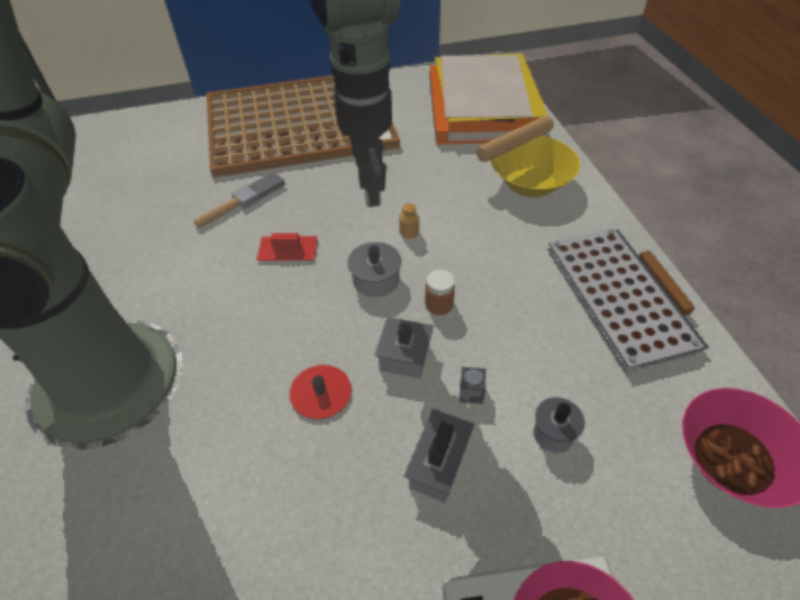

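The pictures show all four lids flat on their matching dishes, within 1.3 mm and 0.8° of the dish fits. The jar (440,293), weight (409,222) and red look-alikes (288,247) and (320,390) are where they were in the first side view. The gripper is clear of everything, so I'll hand in.

```bash
python3 -c "
from cell import bot
print(bot.close_job())"
```

```text
the job is handed in; nothing more can be done
None
```

The job is handed in: all four lids sit flat on their matching dishes, within about 1.3 mm and 1° of centred and square, and the jar, brass weight and red look-alikes show no movement in the last side view; the clock read 64.8 s just before that view.

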